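Make up the spray line's air set

ROBOT

A 6-joint arm with a two-finger parallel gripper is mounted at the origin on a cart in front of the work surface, level with it; the furniture and walls round the work are solid. World frame = base frame: x ahead of the robot, y to its left, z up, the work surface at z = 0. Lengths are in mm, angles in rad, forces in N, time in s.
With the tool pointing down it reaches from about 400 to 925 mm from the base axis. Payload 12.5 kg.
Tool frame: the origin (TCP) lies midway between the tips of the shut fingers; the grasp point (between the pads) lies 19 mm behind it (env.pinch_z is the z of the grasp point in the tool frame, in mm); z points along the fingers, y is the line along which they close (so a half turn about z gives the same grasp; the last joint's range is limited). The gripper opens to 95 mm and grips with 3 to 60 N. Pads are 20 mm wide; open, the fingers measure 119 mm over their backs; the gripper's body (75 mm by 180 mm) begins 59 mm behind the grasp point.
Start: joints at [-1.233, 0.491, 1.559, -0, 1.092, -0.106], TCP at [268.383, -564.462, 214.661] pointing down, gripper open.
Joint ranges: [-3.1, 3.1], [-0.84, 2.19], [0.05, 2.79], [-1.13, 4.28], [0.06, 2.93], [-2.69, 2.69]. Speed limits (rad/s): [2.22, 2.22, 2.79, 3.14, 3.14, 3.14].

INTERFACE

Orientations are given as [roll, pitch, yaw] about the fixed x, y, z axes, in that order (R = Rz(yaw) Ry(pitch) Rx(roll)).
In Python, from cell import env, eyes gives the robot as it stands.
- The arm moves only by the shell command python3 -m inch 'ROWS'. ROWS is JSON, a list of rows, each a list of 3 entries, a list of its own where there are three numbers: the shift along the tool's x, y, z in units of 60 mm (1.0 is 60 mm), then the turn about the tool's z in units of 5 degrees (1.0 is 5 degrees), then the closure, from -1 (fully open) to 1 (shut). In form: [[[tx, ty, tz], turn, claw], ...]. A call has exactly 10 rows; each row shifts and turns the commanded pose from where the row before left it, along the tool's axes as they then stand; what a row does not reach is not made up. A row lasts 1/8 s, in which the tool goes at most 62.5 mm and 10.7 degrees, less where a joint would pass 70% of its speed; a pose out of reach is approached as far as the arm can. A call is refused whole if a number of a shift passes 1 or a number of a turn 1, either way. A call with a gripper value outside its range is refused whole. The fingers move at their own pace and stop on an object; the grip force is fixed at half the most. Time passes only in rows, so rows that do not move let the fingers close, or fill a call up. It gives the time, the measured TCP pose, the force, the opening and the grip force at its end, in the units of the state.
- env.state(): the state, without advancing time (a new reading comes with each control period).
- eyes.read_camera(name): name is "side" or "top" or "wrist"; returns a dict with "pixels" (480x640x3 uint8, red, green, blue), "fx", "fy", "cx", "cy" (pixels), "distortion" ([k1, k2, p1, p2, k3] as OpenCV has them; the pictures are not rectified), "extrinsics" (4x4, takes a point from world to camera coordinates). Camera axes: x right, y down, z forward; pixel columns grow to the right and rows downward; lengths in mm; the calibration is good to about 2 mm. A picture is of the moment at which its call begins. There is no depth.
- env.job_done(): hands the job in; it is judged then, once.
Trained networks look in a picture, given as the dict that the camera call returned (one of the last four; its "shot" number tells which), for a name from the list of things; names that differ only in an ending like _2 or _b are one class to them, and where a whole thing is asked for, a point or a joint stands for the part that bears it (a point fixed in the world has none). Each returns a list of dicts, best first, with "score" (0 to 1); they miss things now and then, are a little off and sometimes report something else, mostly with a low value. They report only what shows in the picture. A call takes as long as a camera call. They do not tell look-alikes from the thing itself.
- eyes.boxes_of(name, picture): "centre" ([row, column] in pixels, amid what is visible of it).
- eyes.cut_out(name, picture): "mask" (480x640 bool, what is visible of it) and "centre" ([row, column] in pixels, amid what is visible of it).
- eyes.spot_point(name, picture): "centre" ([row, column] in pixels: a listed point, or the origin of a listed thing).
The state is a dict: "t": time; "joints": joint angles; "qvel": joint speeds; "tau": joint torques, N m; "eef_pos": TCP position; "tcp_rot": TCP orientation; "ft_force": force on the tool from outside, world axes, zero at the start; "moment": the same for the moment, N m; "opening": opening from 0.0 (shut) to 1.0 (fully open); "grip_force": force on a finger pad.
Only numpy, scipy, OpenCV 4.12 (cv2) and the standard library are available. Lean on these libraries where they do the work, as an engineer would, in place of code of your own. Each camera call takes 0.05 s, during which the arm holds its last target. There are 200 camera calls.

TASK

Make up the air set on the stand: the water filter (round cap, clear bowl) next to the shut-off valve with the lever, the fine filter (square cap with a dome) next to the brass hose coupling and the regulator (tall knob) between them, each upright and fully down on the rails. Seat one joining clip, boss up, centred and fully down over each of the two joints between the modules; leave the pliers and the oil tin alone.

Things in the scene. Friction and masses are not known exactly. Their poses are not given: they have to be found in the camera images.
- stand: Fixed steel stand, 112 (x) x 366 mm (y); origin on the bench under its middle. Two rails along y, tops 80 mm up, 45 mm gap between for bowls. Three like places for modules centred at x 0, y -84, 0, +84. Half-round tabs at y +/-42, +/-126 guide the 40 mm blocks (1.5 mm play). Seated: block's underside on the rails, module y along stand y. Joints at y +/-42, lip tops there 124 mm above the bench.
- shutoff: Shut-off valve: fixed aluminium block 64 x 34 x 40 mm on either end of the rails (it changes), with a flat black-gripped lever on top that reaches 58 mm to the front; 60 mm high. Origin at the middle of its underside, 69 mm from the centre of the next place. Takes no clip.
- coupling: Hose coupling: fixed aluminium block 64 x 34 x 40 mm on the other end of the rails, with a brass plug 28 mm wide standing up on it; 89 mm high. Origin at the middle of its underside, 69 mm from the centre of the next place. Takes no clip.
- water_filter: Loose, upright, 130 mm high, 0.3 kg. Origin: centre of its underside, z up. Clear round bowl 40 mm wide (32 at the foot) from z 0 to 62; block 64 (x) x 40 (y) mm from 62 to 102; plain round grey cap, 39 mm wide, flat on top, 102 to 130, to grip. Joint lips 36 mm wide, 5 thick, at y +/-34 to 39, tops at 106. Both sides alike: a half turn makes no difference.
- regulator: Loose, upright, 118 mm high, 0.3 kg. Origin: centre of its underside, z up. Short black plug 42 mm wide from z 0 to 34; block 64 (x) x 40 (y) mm from 34 to 74; tall ribbed black knob, 39 mm wide, 74 to 118, to grip (does not turn). Joint lips 36 mm wide, 5 thick, at y +/-34 to 39, tops at 78. A half turn makes no difference.
- fine_filter: Loose, upright, 141 mm high, 0.3 kg. Origin: centre of its underside, z up. Grey metal bowl 40 mm wide (32 at the foot) from z 0 to 62; block 64 (x) x 40 (y) mm from 62 to 102; square grey cap 38 x 38 mm, 102 to 130, to grip, with a 25 mm black dome on it up to 141. Joint lips as the water filter, tops at 106. A half turn makes no difference.
- clip_1: Joining clip, loose, 60 g, 46 mm high: upside-down steel channel along its x, 38 mm long, 27 wide (33 at the flared skirts), 22 wide and 13 deep inside; dark grip boss on top 24 (x) x 16 mm (y), z 16 to 42. Origin at the middle of its open underside. Seated, it straddles two lips (16 mm over both), its y along the stand's y, origin 111 mm above the bench. Half turn: no difference.
- clip_2: Second joining clip, the same as clip_1; either clip may go on either joint.
- pliers: Red-handled pliers, 64 x 168 x 18 mm, lying to the right of the work; a bystander, to be left alone. Origin at the centre of the underside.
- oil_tin: Oil tin, 48 x 66 x 166 mm, standing to the left of the work; a bystander, to be left alone. Origin at the centre of the underside.
Mind the look-alikes: they are no part of the job. Leave any pink or purple look-alike of the regulator alone.

How it is judged (in metres and radians):
At the end, for the whole second after the job is handed in: Modules upright, square and down on the rails (4 mm) in their places (8 mm along, 6 mm across): water filter by the shut-off, fine filter by the coupling, regulator in the middle. A clip fully down (4 mm) on each joint (8 mm along, 10 mm across), boss up, square (0.25 rad). All at rest (z of water_filter in the frame of stand between 0.014 and 0.022 m and x of water_filter in the frame of stand between -0.006 and 0.006 m and angle between each of water_filter, regulator, fine_filter's own z axis and vertical below 0.07 rad and angle between the x axis of each of water_filter, regulator, fine_filter and the x axis of stand, either way round below 0.12 rad and linear speed of each of water_filter, regulator, fine_filter, clip_1, clip_2 below 0.01 m/s and z of regulator in the frame of stand between 0.042 and 0.05 m and x of regulator in the frame of stand between -0.006 and 0.006 m and z of fine_filter in the frame of stand between 0.014 and 0.022 m and x of fine_filter in the frame of stand between -0.006 and 0.006 m and horizontal distance between water_filter and shutoff between 0.061 and 0.077 m and horizontal distance between fine_filter and coupling between 0.061 and 0.077 m and y of regulator in the frame of stand between -0.008 and 0.008 m and z of clip_1 in the frame of stand between 0.107 and 0.115 m and x of clip_1 in the frame of stand between -0.01 and 0.01 m and angle between each of clip_1, clip_2's own z axis and vertical below 0.12 rad and angle between the x axis of each of clip_1, clip_2 and the x axis of stand, either way round below 0.25 rad and z of clip_2 in the frame of stand between 0.107 and 0.115 m and x of clip_2 in the frame of stand between -0.01 and 0.01 m and ((y of clip_1 in the frame of stand between 0.034 and 0.05 m and y of clip_2 in the frame of stand between -0.05 and -0.034 m) or (y of clip_2 in the frame of stand between 0.034 and 0.05 m and y of clip_1 in the frame of stand between -0.05 and -0.034 m))); the robot touches nothing.
It fails at once if the pliers are disturbed (moved more than 30 mm) (distance of pliers from where it was at the start of the episode above 0.03 m).
It fails at once if the oil tin is disturbed (moved more than 30 mm or tipped) (distance of oil_tin from where it was at the start of the episode above 0.03 m or angle between oil_tin's own z axis and vertical above 0.3 rad).
It also fails if it takes over 128 s, if anything falls off the work surface, if the arm or the gripper's body presses on something with over 40 N, if the wrist force passes 120 N, or if a joint passes its speed limit or range.

## Working session

There is one attempt and no reset: what is moved stays moved. The work goes in short steps, Python scripts to look and compute and a shell command to move; the robot and the scene stay as the last step left them, time stands still between calls to the robot, and variables do not carry over. Pictures are saved under pics/ and viewed, at most 14 in all, crops included, and the job is handed in when it is done.

```bash
ls; mkdir -p pics; python3 - <<'E'
from cell import env, eyes
import cv2,numpy as np
print(env.state(), env.pinch_z)
for n in ["top","side"]:
    p=eyes.read_camera(n); cv2.imwrite(f"pics/{n}0.png",p["pixels"][:,:,::-1])
    print(n,p["fx"],p["fy"],p["cx"],p["cy"],p["distortion"],np.round(p["extrinsics"],3).tolist())
    for o in ["stand","shutoff","coupling","water_filter","regulator","fine_filter","clip_1","pliers","oil_tin"]:
        print(o,[(np.round(d["centre"]).tolist(),round(d["score"],2)) for d in eyes.spot_point(o,p)])
E
```

```text
pics
{'t': 0.0, 'joints': array([-1.23261990e+00,  4.91577884e-01,  1.55945309e+00, -3.18849587e-05,
        1.09168321e+00, -1.05588858e-01]), 'qvel': array([ 0.00206921,  0.00019347,  0.00151571,  0.00064059, -0.00035702,
       -0.00088085]), 'tau': array([ 2.49144083e-03, -6.12643290e+01, -2.58182037e+01,  6.93109981e-02,
        4.81639069e-02, -1.14990735e-04]), 'eef_pos': array([ 268.2785813 , -564.22460233,  214.04910833]), 'tcp_rot': array([-3.14047439e+00, -9.00798651e-05,  4.43779952e-01]), 'ft_force': array([ 0.75042586, -0.56552591,  0.46141982]), 'moment': array([ 0.01557118, -0.02373637, -0.00422343]), 'grip_force': 0.0, 'opening': 1.001073963180978} -18.8
top 534.5947555895149 534.5947555895149 312.0015733784351 236.0366375251354 [0.0149842 0.        0.        0.        0.       ] [[0.015, -1.0, 0.001, -17.304], [-0.997, -0.015, -0.075, 503.034], [0.075, -0.0, -0.997, 1709.224], [0.0, 0.0, 0.0, 1.0]]
stand [([202.0, 312.0], 0.97), ([258.0, 310.0], 0.55)]
shutoff [([199.0, 359.0], 0.66)]
coupling [([197.0, 264.0], 0.78)]
water_filter [([258.0, 258.0], 0.9)]
regulator [
[... 290 characters left out ...]
)]
oil_tin [([197.0, 178.0], 0.97), ([212.0, 459.0], 0.17)]
side 511.2926310148692 511.2926310148692 318.29873980308224 239.25752663867058 [0.03194662 0.         0.         0.         0.        ] [[0.975, -0.221, -0.007, -501.321], [-0.086, -0.349, -0.933, 120.888], [0.204, 0.911, -0.36, 1540.72], [0.0, 0.0, 0.0, 1.0]]
stand [([259.0, 348.0], 0.61)]
shutoff []
coupling [([225.0, 330.0], 0.6)]
water_filter [([247.0, 290.0], 0.92)]
regulator [([334.0, 302.0], 0.88), ([315.0, 334.0], 0.86), ([287.0, 265.0], 0.78), ([304.0, 378.0], 0.72), ([312.0, 288.0], 0.68)]
fine_filter []
clip_1 [([264.0, 293.0], 0.53)]
pliers [([340.0, 394.0], 0.97), ([225.0, 331.0], 0.62)]
oil_tin [([259.0, 352.0], 0.61)]
```

```bash
python3 - <<'E'
import cv2
a=cv2.imread("pics/top0.png")[160:330,150:490]; cv2.imwrite("pics/top0c.png",cv2.resize(a,(800,400),interpolation=cv2.INTER_CUBIC))
a=cv2.imread("pics/side0.png")[150:390,200:460]; cv2.imwrite("pics/side0c.png",cv2.resize(a,(650,600),interpolation=cv2.INTER_CUBIC))
E
```

```text
(no output)
```

View pics/top0c.png

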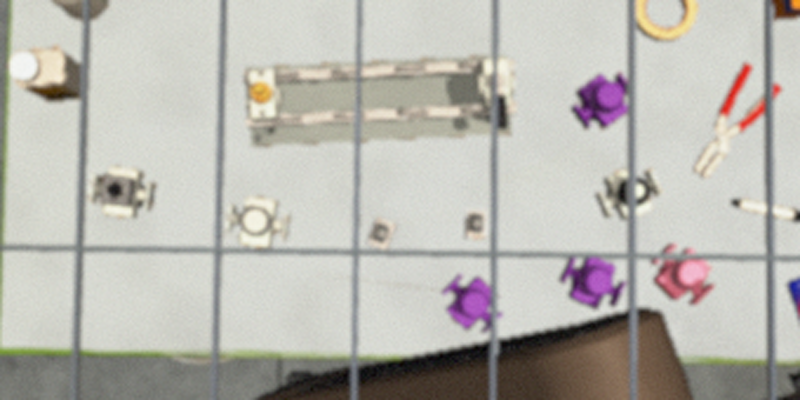

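View pics/side0c.png

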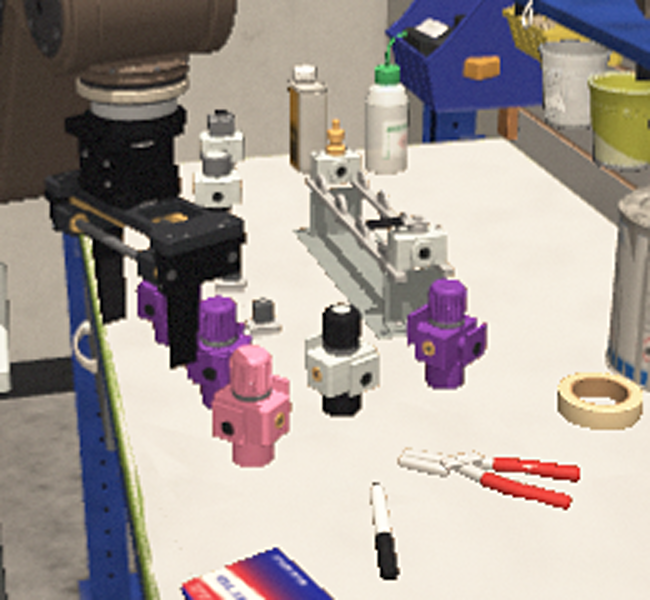

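The top view shows the coupling (brass) at the left end of the stand (full px ~261,199) and the shut-off at the right (~362,194). The fine filter is at ~(200,240), the water filter at ~(259,254), and the clips at ~(312,258) and ~(352,255).

Regulator candidates, as full-frame row, col:
- (244,410): white block with black knob
- (205,404), (287,347), (278,400): purple
- (276,441): pink

The one at (244,410) fits the description because its knob is black. The side crop already shows it enlarged at (340,360).

```bash
cat > h.py <<'E'
from cell import env, eyes
import cv2, numpy as np
def ray(p,rc,z):
    """world point on plane z seen at pixel [row,col]"""
    K=np.array([[p["fx"],0,p["cx"]],[0,p["fy"],p["cy"]],[0,0,1]])
    u=cv2.undistortPoints(np.array([[[rc[1],rc[0]]]],float),K,np.array(p["distortion"]))[0,0]
    E=np.array(p["extrinsics"]); R,t=E[:3,:3],E[:3,3]
    c=-R.T@t; d=R.T@np.array([u[0],u[1],1]); return c+d*(z-c[2])/d[2]
def proj(p,X):
    K=np.array([[p["fx"],0,p["cx"]],[0,p["fy"],p["cy"]],[0,0,1]])
    E=np.array(p["extrinsics"]); q,_=cv2.projectPoints(np.array(X,float).reshape(-1,1,3),cv2.Rodrigues(E[:3,:3])[0],E[:3,3],K,np.array(p["distortion"]))
    return q.reshape(-1,2)
def go(x,y,z,yaw,f=None):
    """shift in units along final tool axes + turn units to reach TCP pose; yaw mod pi"""
    s=env.state(); P=np.array(f[:3]) if f else s["eef_pos"]; w=f[3] if f else s["tcp_rot"][2]
    d=(yaw-w+np.pi/2)%np.pi-np.pi/2
    dx,dy,dz=np.array([x,y,z])-P; yw=w+d
    c,sn=np.cos(yw),np.sin(yw)
    # turn about tool z (down): sign negative of world yaw
    print("from",np.round(P,1),round(w,3),"| tool shift units x %.3f y %.3f z %.3f | turn units %.2f"%((c*dx+sn*dy)/60,(sn*dx-c*dy)/60,-dz/60,-np.degrees(d)/5), "| dist %.0f"%np.hypot(dx,dy))
def shot(cam,name=None,box=None,size=None):
    p=eyes.read_camera(cam)
    if name:
        a=p["pixels"][:,:,::-1]
        if box: a=a[box[0]:box[1],box[2]:box[3]]
        if size: a=cv2.resize(a,size,interpolation=cv2.INTER_CUBIC)
        cv2.imwrite("pics/"+name,a)
    return p
E
python3 - <<'E'
from h import *
p=shot("top")
for n,rc,z in [("stand",(202,312),0),("shut",(199,359),80),("coup",(197,264),80),("water",(258,258),0),("reg",(244,410),0),("fine",(244,208),0),("clipA",(258,312),0),("clipB",(253,354),0),("plug top",(199,261),169),("tin",(197,178),0),("pliers",(211,461),0)]:
    print(n,np.round(ray(p,rc,z)))
w=shot("wrist"); E=np.array(w["extrinsics"]); s=env.state()
from scipy.spatial.transform import Rotation as Ro
Rt=Ro.from_euler("xyz",s["tcp_rot"]).as_matrix()
print("cam in tool",np.round(Rt.T@(-E[:3,:3].T@E[:3,3]-s["eef_pos"])), "axis",np.round(Rt.T@E[:3,:3].T,2).tolist(),w["fx"])
go(480,0,330,0)
E
```

```text
stand [617.  -8.   0.]
shut [ 617. -156.   80.]
coup [619. 142.  80.]
water [430. 165.   0.]
reg [ 483. -330.    0.]
fine [474. 329.   0.]
clipA [433. -11.   0.]
clipB [ 451. -148.    0.]
plug top [600. 143. 169.]
tin [627. 432.   0.]
pliers [ 594. -497.    0.]
cam in tool [  78.   -1. -170.] axis [[0.0, -0.96, -0.28], [1.0, -0.0, 0.0], [-0.0, -0.28, 0.96]] 341.63121388996996
from [ 268.4 -564.5  214.7] 0.444 | tool shift units x 3.527 y -9.408 z -1.922 | turn units 5.09 | dist 603
```

```bash
python3 -m inch '[[[0,0,-0.3],-1,-1],[[0,0,-0.3],-1,-1],[[0,0,-0.3],-1,-1],[[0,0,-0.3],-1,-1],[[0,0,-0.3],-1,-1],[[0,0,-0.2],-1,-1],[[0,0,0],-1,-1],[[0,0,0],-1,-1],[[0,0,0],-1,-1],[[0,0,0],-1,-1]]'; python3 -c "
from h import *
go(483,-310,320,1.5708)"
```

```text
t: 2.35
eef_pos: [268.4, -564.4, 316.7]
tcp_rot: [3.142, 0.0, 1.319]
ft_force: [0.4, 1.1, 0.2]
opening: 0.998
grip_force: 0.0
from [ 268.4 -564.4  316.7] 1.319 | tool shift units x 4.240 y 3.577 z -0.056 | turn units -2.88 | dist 333
```

```bash
python3 -m inch '[[[0,0,0],-1,-1],[[0,0,0],-1,-1],[[0,0,0],-0.88,-1],[[0.7,0.6,0],0,-1],[[0.7,0.6,0],0,-1],[[0.7,0.6,0],0,-1],[[0.7,0.6,0],0,-1],[[0.7,0.6,0],0,-1],[[0.74,0.58,0],0,-1],[[0,0,0],0,-1]]'; python3 - <<'E'
from h import *
print(env.state()["joints"])
p=shot("wrist","w1.png")
for o in ["regulator","shutoff","stand"]:
  for d in eyes.cut_out(o,p)[:5]:
    c=d["centre"];print(o,np.round(c),d["score"],d["mask"].sum(),np.round(p["pixels"][d["mask"]].mean(0)), np.round(ray(p,c,60)))
for d in eyes.spot_point("regulator",p): print(np.round(d["centre"],1),round(d["score"],2),np.round(ray(p,d["centre"],0),1))
E
```

```text
t: 3.6
eef_pos: [485.7, -307.9, 316.7]
tcp_rot: [3.141, -0.0, 1.572]
ft_force: [0.2, -0.3, 0.3]
opening: 1.003
grip_force: 0.0
[-6.80053339e-01  3.32227768e-01  1.53900094e+00  3.78107707e-04
  1.27020941e+00 -6.81450025e-01]
regulator [ 48. 184.] 0.87 3811 [74. 39. 81.] [ 328. -132.   60.]
regulator [202. 423.] 0.8 2816 [76. 40. 84.] [ 611. -307.   60.]
regulator [276. 253.] 0.78 2001 [119.  73.  80.] [ 390. -408.   60.]
regulator [189. 227.] 0.75 2968 [80. 45. 87.] [ 364. -291.   60.]
regulator [229. 321.] 0.64 2574 [98. 97. 88.] [ 482. -342.   60.]
stand [ 37. 423.] 0.88 7210 [87. 86. 78.] [ 597. -121.   60.]
[262.4 253.5] 0.68 [ 379.3 -411.5    0. ]
[ 56.1 207.1] 0.65 [ 334.8 -127.9   -0. ]
[214.7 322. ] 0.63 [ 483.3 -337.4    0. ]
[183.4 240.5] 0.59 [ 367.5 -292.     0. ]
[194.4 411.8] 0.58 [ 612.  -307.4    0. ]
```

View pics/w1.png

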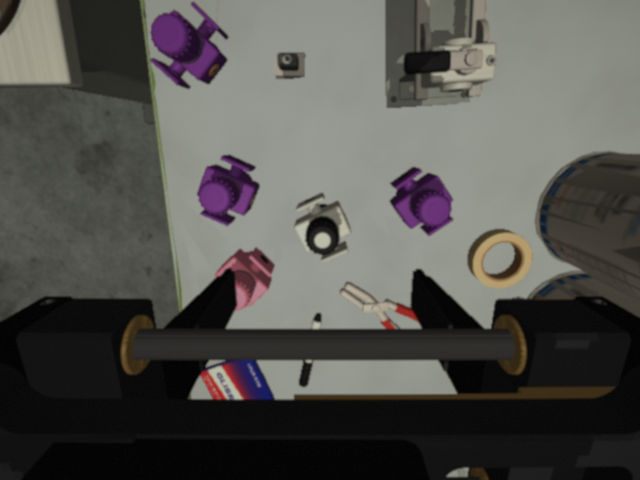

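Black-knob regulator is at about (col 323, row 237), between the purple ones at (228,190) and (423,200). The pink one is at (245,275). It is clearly the one with the white block and black knob. I'll fit its pose by silhouette.

```bash
cat >> h.py <<'E'
from scipy.optimize import minimize
def cyl(r,z0,z1,n=24):
    a=np.linspace(0,2*np.pi,n,endpoint=False); o=np.c_[r*np.cos(a),r*np.sin(a)]
    return np.r_[np.c_[o,np.full(n,z0)],np.c_[o,np.full(n,z1)]]
def box(x,y0,y1,z0,z1): return np.array([[a,b,c] for a in(-x,x) for b in(y0,y1) for c in(z0,z1)],float)
def filt(cap): return [cyl(16,0,10),cyl(20,10,62),box(32,-20,20,62,102),box(18,34,39,66,106),box(18,-39,-34,66,106),box(8,-36,36,75,95)]+cap
M={"water_filter":filt([cyl(19.5,102,130)]),"fine_filter":filt([box(19,-19,19,102,130),cyl(12.5,130,141)]),
"regulator":[cyl(21,0,34),box(32,-20,20,34,74),box(18,34,39,38,78),box(18,-39,-34,38,78),box(8,-36,36,47,67),cyl(19.5,74,118)],
"clip_1":[np.r_[box(19,-16.5,16.5,0,2),box(19,-13.5,13.5,10,16)],box(12,-8,8,16,42)]}
def fit(p,name,mask,x,y,z=0,yaws=np.linspace(0,np.pi,12,endpoint=False),S=3):
    ys,xs=np.nonzero(mask); m0=30; r0,c0=max(ys.min()-m0,0),max(xs.min()-m0,0); r1,c1=ys.max()+m0,xs.max()+m0
    T=cv2.resize(mask[r0:r1,c0:c1].astype(np.float32),None,fx=S,fy=S,interpolation=cv2.INTER_LINEAR)
    def cost(v):
        c,s=np.cos(v[2]/50),np.sin(v[2]/50); im=np.zeros(T.shape,np.float32)
        for b in M[name]:
            X=np.c_[b[:,0]*c-b[:,1]*s+v[0],b[:,0]*s+b[:,1]*c+v[1],b[:,2]+z]
            q=(proj(p,X)-[c0,r0]+.5)*S-.5
            cv2.fillConvexPoly(im,cv2.convexHull(np.round(q*16).astype(np.int32)),1.0,shift=4)
        return 1-(np.minimum(im,T).sum())/np.maximum(im,T).sum()
    best=None
    c=sorted(yaws,key=lambda w:cost([x,y,w*50]))[:4]
    for w in c:
        r=minimize(cost,[x,y,w*50],method="Nelder-Mead",options=dict(initial_simplex=[[x,y,w*50],[x+8,y,w*50],[x,y+8,w*50],[x,y,w*50+8]],xatol=.05,fatol=1e-4))
        if best is None or r.fun<best.fun: best=r
    v=best.x; return round(v[0],1),round(v[1],1),round((v[2]/50)%np.pi,3),"IoU",round(1-best.fun,3)
E
python3 - <<'E'
from h import *
p=shot("wrist","w2.png",(170,290,260,400),(700,600))
for d in eyes.cut_out("regulator",p):
    c=d["centre"]
    if abs(c[1]-321)<20: print(d["score"],fit(p,"regulator",d["mask"],483,-335))
X=ray(p,(237,323),118);print(X)
E
```

```text
0.66 (np.float64(484.5), np.float64(-340.4), np.float64(0.429), 'IoU', np.float64(0.919))
[ 482.14935056 -340.40884152  118.        ]
```

View pics/w2.png

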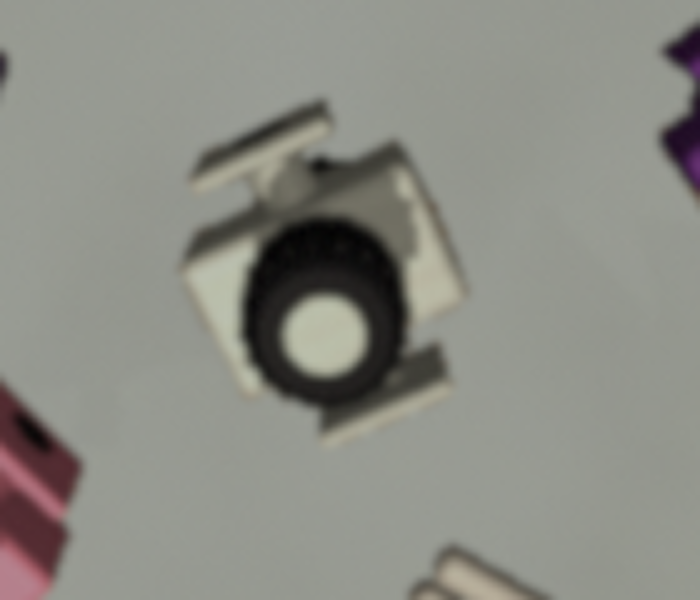

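```bash
python3 -c "
from h import *
go(484,-340.4,84,2.0)"
```

```text
from [ 483.3 -311.6  316.6] 1.566 | tool shift units x -0.441 y -0.189 z 3.877 | turn units -4.97 | dist 29
```

```bash
python3 -m inch '[[[0,0,0.4],-1,-1],[[0,0,0.4],-1,-1],[[0,0,0.4],-1,-1],[[0,0,0.4],-1,-1],[[0,0,0],-0.97,-1],[[-0.44,-0.19,0],0,-1],[[0,0,0.4],0,-1],[[0,0,0.4],0,-1],[[0,0,0.4],0,-1],[[0,0,0],0,-1]]'; python3 -c "
from h import *
go(484,-340.4,84,2.0)"
```

```text
t: 5.2
eef_pos: [483.6, -339.6, 147.3]
tcp_rot: [-3.14, -0.003, 2.0]
ft_force: [0.5, -0.4, -0.8]
opening: 1.002
grip_force: 0.0
from [ 483.6 -339.6  147.3] 2.0 | tool shift units x -0.014 y 0.000 z 1.055 | turn units 0.00 | dist 1
```

Descend, close, and lift high.

```bash
python3 -m inch '[[[0,0,0.4],0,-1],[[0,0,0.4],0,-1],[[0,0,0.25],0,-1],[[0,0,0],0,1],[[0,0,0],0,1],[[0,0,0],0,1],[[0,0,0],0,1],[[0,0,0],0,1],[[0,0,-0.1],0,1],[[0,0,-0.4],0,1]]'; python3 -c "
from h import *
go(600,-100,260,1.5708)"
```

```text
t: 6.45
eef_pos: [484.0, -338.9, 115.0]
tcp_rot: [-3.14, -0.003, 2.001]
ft_force: [-0.0, 0.2, -3.8]
opening: 0.397
grip_force: 30.0
from [ 484.  -338.9  115. ] 2.001 | tool shift units x 3.982 y 1.934 z -2.417 | turn units 4.94 | dist 266
```

```bash
python3 -m inch '[[[0,0,-0.4],1,1],[[0,0,-0.5],1,1],[[0,0,-0.5],1,1],[[0,0,-0.5],1,1],[[0,0,-0.5],0.94,1],[[0.7,0.4,-0.3],0,1],[[0.7,0.4,-0.3],0,1],[[0.7,0.4,0],0,1],[[0.7,0.4,0],0,1],[[0.7,0.4,0],0,1]]'; python3 - <<'E'
from h import *
p=shot("wrist","w3.png"); s=env.state(); print(s["eef_pos"],s["tcp_rot"])
for o in ["stand","shutoff","coupling"]:
  for d in eyes.spot_point(o,p)[:2]: print(o,np.round(d["centre"]),d["score"],ray(p,d["centre"],0 if o=="stand" else 80))
E
```

```text
t: 7.7
eef_pos: [605.0, -127.9, 295.6]
tcp_rot: [-3.141, -0.0, 1.57]
ft_force: [0.0, -0.6, -4.1]
opening: 0.393
grip_force: 30.0
[ 607.04088794 -123.40933909  295.41795648] [ 3.14124366e+00 -2.30727936e-03  1.57263256e+00]
stand [104. 331.] 0.68 [614.16769653  -8.12640138   0.        ]
shutoff [233. 337.] 0.58 [ 620.61914268 -156.95481496   80.        ]
```

View pics/w3.png

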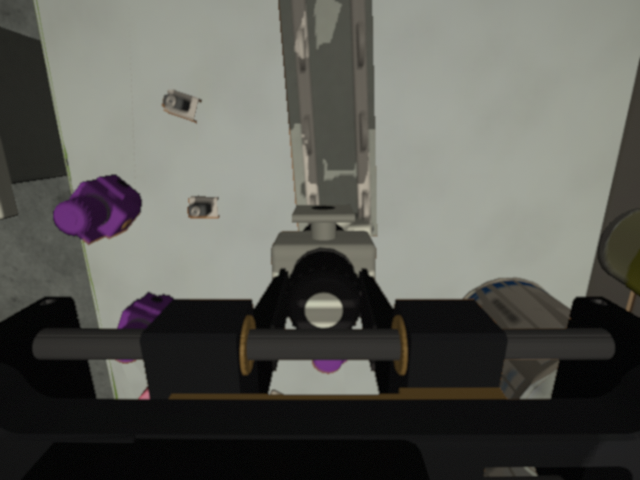

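Regulator is held; the stand's rails show at cols 280–377, rows 0–230. I'll overlay the expected geometry to refine the stand pose.

```bash
cat > ov.py <<'E'
from h import *
def S(cx,cy,w,pts):
    c,s=np.cos(w),np.sin(w); return [[cx+x*c-y*s,cy+x*s+y*c,z] for x,y,z in pts]
def overlay(p,cx,cy,w,name,bx,k):
    a=cv2.resize(p["pixels"][bx[0]:bx[1],bx[2]:bx[3],::-1],None,fx=k,fy=k,interpolation=cv2.INTER_CUBIC)
    f=lambda P:np.round((proj(p,S(cx,cy,w,P))-[bx[2],bx[0]]+.5)*k).astype(int)
    for x,z,col in [(-22.5,80,(0,0,255)),(22.5,80,(0,0,255)),(-56,0,(255,0,0)),(56,0,(255,0,0))]:
        cv2.polylines(a,[f([(x,y,z) for y in np.linspace(-183,183,30)])],False,col,1)
    for y in(-126,-42,42,126): cv2.polylines(a,[f([(-40,y,80),(40,y,80)])],False,(0,255,0),1)
    cv2.imwrite("pics/"+name,a)
E
python3 - <<'E'
from ov import *
p=shot("wrist"); overlay(p,617,-8,0.05,"w4.png",(0,240,255,405),5)
cv2.imwrite("pics/w4.png",cv2.imread("pics/w4.png")[:1200:1][:, :][0:1200]); 
a=cv2.imread("pics/w4.png"); cv2.imwrite("pics/w4.png",cv2.resize(a,(375,600),interpolation=cv2.INTER_AREA)) 
q=cv2.resize(np.hstack([a[:600],a[600:]]),(750*600//600,300)); 
cv2.imwrite("pics/w4b.png",np.ascontiguousarray(a[:600,:])) 
E
```

```text
(no output)
```

View pics/w4b.png

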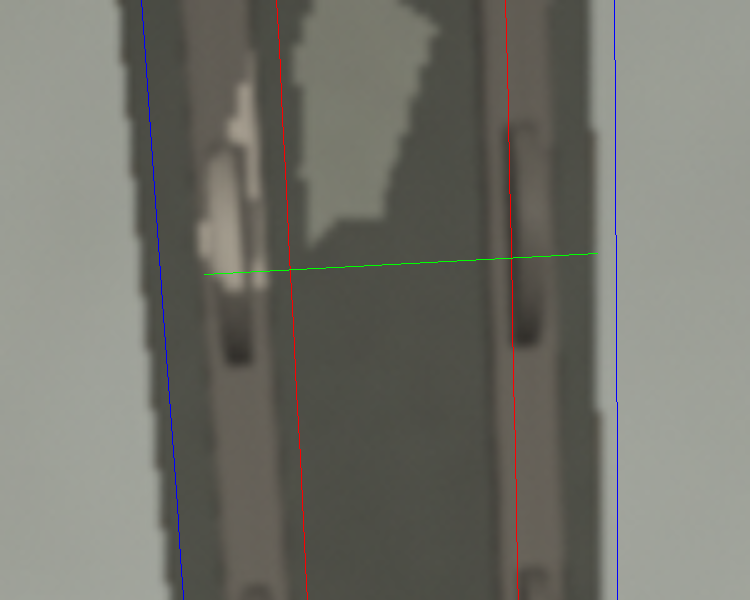

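```bash
python3 - <<'E'
from ov import *
p=shot("wrist")
g=lambda c,r:ray(p,(r/5-.5,c/5-.5+255),80)[:2].round(1)
print("left inner",g(258,0),g(272,300),g(287,600)); print("right inner",g(485,0),g(495,300),g(503,600))
print("near ends tab+",g(237,365),g(524,345)," far ends tab-",g(257,583),g(535,568))
g0=lambda c,r:ray(p,(r/5-.5,c/5-.5+255),0)[:2].round(1)
print("base L",g0(120,0),g0(167,600),"R",g0(590,0),g0(601,600))
E
```

```text
left inner [586.5  80. ] [588.7  26.2] [591.2 -32.2]
right inner [631.1  80. ] [634.3  26.2] [637.4 -32.1]
near ends tab+ [581.3  14. ] [640.5  17.8]  far ends tab- [584.9 -28.7] [644.1 -25.7]
base L [550.1 107.1] [557.6 -28.4] R [661.7 107.1] [669.7 -28.3]
```

```bash
python3 -c "
from h import *
go(612.8,-5.7,131,1.626)"
```

```text
from [ 604.3 -130.   295.5] 1.57 | tool shift units x 2.060 y 0.257 z 2.742 | turn units -0.64 | dist 125
```

```bash
python3 - <<'E'
from ov import *
p=shot("wrist"); print(env.state()["eef_pos"])
f=lambda P:np.round((proj(p,S(617,-8,.05,P))-[255,0]+.5)*5).astype(int)
print(f([(-40,42,80),(40,42,80),(22.5,80,80)]))
E
```

```text
[ 604.20711974 -130.23969442  295.60925533]
[[204 267]
 [597 245]
 [506  37]]
```

Settled-camera correction puts the stand centre at about (612.8, -4.3) with yaw 0.055.

```bash
python3 -m inch '[[[0.5,0.07,0],-0.64,1],[[0.5,0.07,0],0,1],[[0.5,0.06,0],0,1],[[0.4,0.06,0],0,1],[[0.18,0,0],0,1],[[0,0,0.5],0,1],[[0,0,0.5],0,1],[[0,0,0.5],0,1],[[0,0,0.3],0,1],[[0,0,0],0,1]]'; python3 -c "
from h import *
go(612.8,-4.3,131,1.626); print(env.state()['ft_force'])"
```

```text
t: 9.3
eef_pos: [614.4, -5.2, 186.6]
tcp_rot: [-3.139, -0.0, 1.625]
ft_force: [-0.3, -0.3, -2.6]
opening: 0.392
grip_force: 30.0
from [614.4  -5.2 186.6] 1.625 | tool shift units x 0.017 y -0.026 z 0.926 | turn units -0.01 | dist 2
[-0.32283958 -0.27247511 -2.56975378]
```

```bash
python3 -m inch '[[[0.01,-0.02,0.15],0,1],[[0,0,0.15],0,1],[[0,0,0.15],0,1],[[0,0,0.1],0,1],[[0,0,0.1],0,1],[[0,0,0.1],0,1],[[0,0,0.05],0,1],[[0,0,0.05],0,1],[[0,0,0.05],0,1],[[0,0,0],0,1]]'
```

```text
t: 10.55
eef_pos: [614.1, -3.8, 138.4]
tcp_rot: [3.138, 0.001, 1.627]
ft_force: [-15.6, 0.3, 40.4]
opening: 0.393
grip_force: 30.1
```

```bash
python3 -m inch '[[[0,0,-0.1],0,1],[[0,-0.03,-0.03],0,1],[[0,0,0],0,1],[[0,0,0],0,1],[[0,0,0.05],0,1],[[0,0,0.05],0,1],[[0,0,0.04],0,1],[[0,0,0],0,1],[[0,0,0],0,1],[[0,0,0],0,1]]'
```

```text
t: 11.8
eef_pos: [612.2, -3.9, 137.1]
tcp_rot: [3.139, 0.001, 1.627]
ft_force: [-13.5, 0.5, 38.4]
opening: 0.394
grip_force: 30.0
```

```bash
python3 -m inch '[[[0,0,-0.1],0,1],[[0,-0.04,-0.03],0,1],[[0,0,0],0,1],[[0,0,0],0,1],[[0,0,0.05],0,1],[[0,0,0.05],0,1],[[0,0,0.03],0,1],[[0,0,0],0,1],[[0,0,0],0,1],[[0,0,0],0,1]]'; python3 - <<'E'
from h import *
shot("side","s2.png",(180,340,290,410),(450,600)); shot("wrist","w5.png")
E
```

```text
t: 13.05
eef_pos: [611.9, -3.9, 137.2]
tcp_rot: [3.134, 0.001, 1.626]
ft_force: [-2.1, 1.6, 35.4]
opening: 0.395
grip_force: 30.1
```

View pics/s2.png

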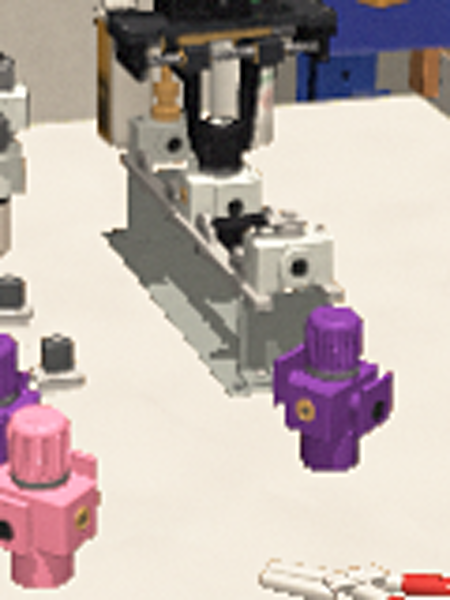

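The side crop shows the regulator sitting in the middle place, slightly high. I'll check the wrist view.

```bash
python3 - <<'E'
import cv2
a=cv2.imread("pics/w5.png")[120:320,230:430]; cv2.imwrite("pics/w5c.png",cv2.resize(a,(600,600),interpolation=cv2.INTER_CUBIC))
E
```

```text
(no output)
```

View pics/w5c.png

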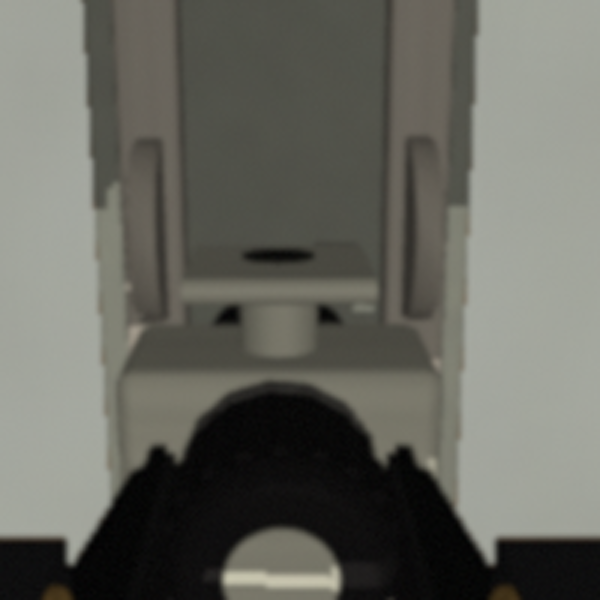

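```bash
python3 - <<'E'
from h import *
p=shot("wrist")
g=lambda c,r,z:ray(p,(r/3-.5+120,c/3-.5+230),z)[:2].round(1)
print("tab near ends",g(155,320,80),g(418,318,80)); print("block far bottom",g(130,372,127),g(435,372,127), "top edge z=127-> or bottom z87",g(140,327,87),g(428,327,87))
print("rails inner",g(178,200,80),g(388,200,80),g(178,100,80),g(388,100,80),env.state()["eef_pos"])
E
```

```text
tab near ends [581.8  14.9] [641.8  18.6]
block far bottom [582.3  17.3] [638.3  20.3] top edge z=127-> or bottom z87 [579.2  15. ] [643.   18.4]
rails inner [586.2  42.6] [632.6  45.1] [585.6  64.1] [630.8  66.6] [611.93828582  -3.93498283 137.15063746]
```

```bash
python3 -m inch '[[[0,0,-0.1],0,1],[[-0.025,0,0],0,1],[[0,0,0],0,1],[[0,0,0.05],0,1],[[0,0,0.05],0,1],[[0,0,0.03],0,1],[[0,0,0],0,1],[[0,0,0],0,1],[[0,0,0],0,1],[[0,0,0],0,1]]'; python3 -c "
from h import *
print(env.state()['moment'],env.state()['eef_pos'])"
```

```text
t: 14.45
eef_pos: [612.1, -5.2, 136.1]
tcp_rot: [3.133, 0.001, 1.626]
ft_force: [-4.6, 3.5, 42.8]
opening: 0.395
grip_force: 30.1
[0.5557637  0.87305859 0.10907028] [612.05185847  -5.23665652 136.08621973]
```

```bash
python3 -m inch '[[[0,0,-0.1],0,1],[[0,0,0],0,1],[[0,0,0],0,-1],[[0,0,0],0,-1],[[0,0,0],0,-1],[[0,0,0],0,-1],[[0,0,-0.4],0,-1],[[0,0,-0.6],0,-1],[[-0.4,0,-0.6],0,-1],[[-0.4,0,-0.6],0,-1]]'
python3 -m inch '[[[-0.4,0,-0.3],0,-1],[[-0.4,0,0],0,-1],[[0,0,0],0,-1],[[0,0,0],0,-1],[[0,0,0],0,-1],[[0,0,0],0,-1],[[0,0,0],0,-1],[[0,0,0],0,-1],[[0,0,0],0,-1],[[0,0,0],0,-1]]'
python3 - <<'E'
from ov import *
p=shot("wrist"); 
for d in eyes.cut_out("regulator",p):
    c=d["centre"]
    if abs(c[1]-320)<60 and d["mask"].sum()>500:
        print(c,d["score"],np.round(p["pixels"][d["mask"]].mean(0)))
        for z in (46,54): print(z,fit(p,"regulator",d["mask"],612,-4,z,yaws=[0.055]))
overlay(p,612.6,-4.2,.057,"w6.png",(60,310,240,400),4)
a=cv2.imread("pics/w6.png");print(a.shape);cv2.imwrite("pics/w6.png",cv2.resize(a,(384,600))if a.shape[0]>1200 else a[200:800])
print(env.state()["eef_pos"])
E
```

```text
t: 15.7
eef_pos: [612.1, -53.7, 270.4]
tcp_rot: [-3.141, 0.0, 1.627]
ft_force: [0.4, 0.1, 0.6]
opening: 0.999
grip_force: 0.0
t: 16.95
eef_pos: [615.0, -101.3, 287.3]
tcp_rot: [3.142, 0.0, 1.626]
ft_force: [-0.1, -0.2, 0.6]
opening: 1.002
grip_force: 0.0
[373.8, 311.8] 0.91 [66. 33. 73.]
46 (np.float64(612.0), np.float64(-4.0), np.float64(0.055), 'IoU', np.float64(0.0))
54 (np.float64(612.0), np.float64(-4.0), np.float64(0.055), 'IoU', np.float64(0.0))
[115.2, 323.4] 0.74 [71. 70. 63.]
46 (np.float64(611.7), np.float64(-4.8), np.float64(0.056), 'IoU', np.float64(0.951))
54 (np.float64(611.8), np.float64(-5.5), np.float64(0.05), 'IoU', np.float64(0.912))
(1000, 640, 3)
[ 615.01375726 -101.2662466   287.23747976]
```

View pics/w6.png

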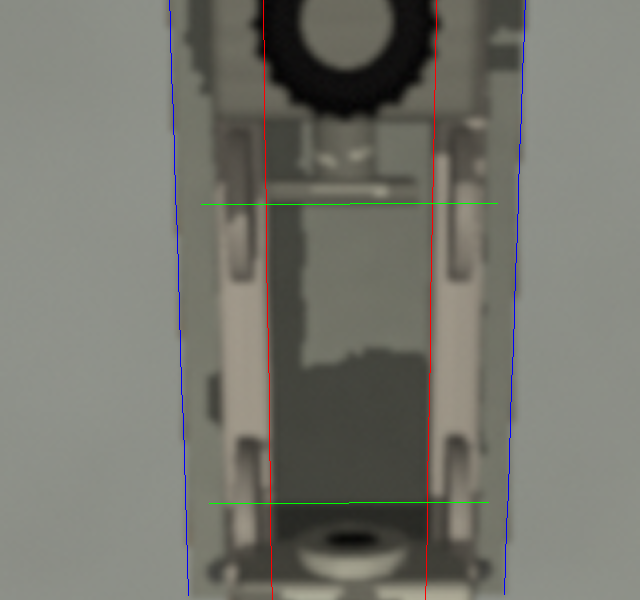

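Regulator is seated (fit at z = 46 has IoU 0.95, at 611.7, -4.8), and the stand overlay matches the rails. Next, the water filter.

```bash
python3 -m inch '[[[0.6,-0.3,0],0,-1],[[0.8,-0.5,0],0,-1],[[0.8,-0.5,-0.1],0,-1],[[0.8,-0.5,-0.1],0,-1],[[0.7,-0.4,-0.1],0,-1],[[0.5,-0.3,-0.1],0,-1],[[0.3,-0.2,0],0,-1],[[0.1,-0.1,0],0,-1],[[0,0,0],0,-1],[[0,0,0],0,-1]]'
python3 - <<'E'
from h import *
p=shot("wrist")
for n in ["water_filter","fine_filter"]:
  for d in eyes.cut_out(n,p)[:2]: print(n,np.round(d["centre"]),d["score"],fit(p,n,d["mask"],*ray(p,d["centre"],70)[:2]))
for d in eyes.cut_out("clip_1",p)[:3]: print("clip",np.round(d["centre"]),d["score"],fit(p,"clip_1",d["mask"],*ray(p,d["centre"],20)[:2]))
print(env.state()["eef_pos"])
E
```

```text
t: 18.3
eef_pos: [432.4, 164.4, 311.1]
tcp_rot: [-3.142, 0.0, 1.626]
ft_force: [0.4, -0.3, -0.7]
opening: 0.997
grip_force: 0.0
water_filter [218. 325.] 0.87 (np.float64(437.6), np.float64(152.2), np.float64(3.014), 'IoU', np.float64(0.918))
fine_filter [ 45. 374.] 0.56 (np.float64(474.1), np.float64(332.0), np.float64(3.014), 'IoU', np.float64(0.935))
clip [384. 318.] 0.95 (np.float64(442.2), np.float64(-139.9), np.float64(3.123), 'IoU', np.float64(0.758))
clip [309. 315.] 0.58 (np.float64(428.3), np.float64(-10.5), np.float64(2.811), 'IoU', np.float64(0.931))
[432.26518873 164.59073549 311.07199882]
```

```bash
python3 - <<'E'
from h import *
p=shot("wrist","w7.png",(130,290,245,405),(600,600))
d=eyes.cut_out("water_filter",p)[0]
for w in (2.9,3.1,3.25): print(fit(p,"water_filter",d["mask"],436,153,yaws=[w]))
go(437.6,152.2,107,1.443)
E
```

```text
(np.float64(437.7), np.float64(152.1), np.float64(3.014), 'IoU', np.float64(0.913))
(np.float64(437.9), np.float64(152.0), np.float64(3.016), 'IoU', np.float64(0.913))
(np.float64(437.7), np.float64(152.0), np.float64(3.013), 'IoU', np.float64(0.912))
from [432.2 164.7 311.1] 1.626 | tool shift units x -0.196 y 0.117 z 3.402 | turn units 2.09 | dist 14
```

View pics/w7.png

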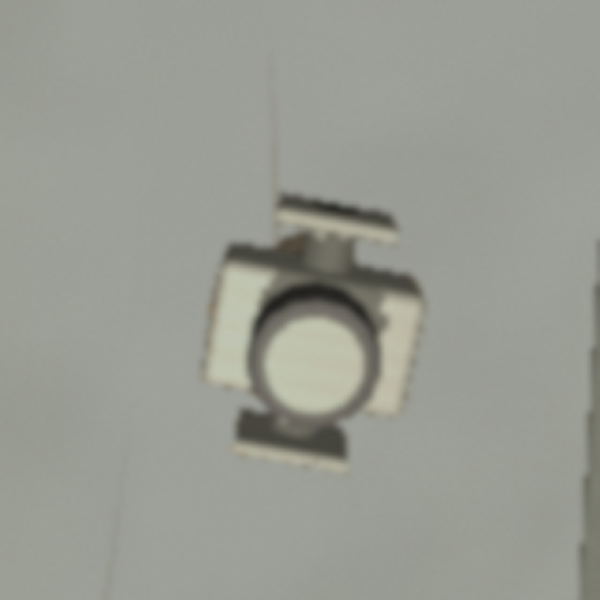

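```bash
python3 -m inch '[[[0,0,0.4],1,-1],[[0,0,0.4],1,-1],[[-0.2,0.12,0.4],0.09,-1],[[0,0,0.4],0,-1],[[0,0,0.4],0,-1],[[0,0,0.4],0,-1],[[0,0,0.4],0,-1],[[0,0,0.3],0,-1],[[0,0,0.3],0,-1],[[0,0,0],0,-1]]'
python3 -m inch '[[[0,0,0],0,-1],[[0,0,0],0,1],[[0,0,0],0,1],[[0,0,0],0,1],[[0,0,0],0,1],[[0,0,0],0,1],[[0,0,0],0,1],[[0,0,-0.1],0,1],[[0,0,-0.4],0,1],[[0,0,-0.5],0,1]]'
```

```text
t: 19.85
eef_pos: [437.3, 152.0, 106.4]
tcp_rot: [-3.14, 0.001, 1.444]
ft_force: [-1.1, -0.4, -0.4]
opening: 1.002
grip_force: 0.0
t: 21.1
eef_pos: [437.3, 152.1, 167.7]
tcp_rot: [-3.14, 0.001, 1.444]
ft_force: [-0.6, -0.4, -2.6]
opening: 0.404
grip_force: 30.0
```

```bash
python3 -m inch '[[[0,0,-0.5],-1,1],[[0,0,-0.5],-1,1],[[-0.5,0,-0.4],-0.11,1],[[-0.7,0,0],0,1],[[-0.7,0,0],0,1],[[-0.7,0.3,0],0,1],[[-0.7,0.5,0],0,1],[[-0.4,0.6,0],0,1],[[-0.1,0.6,0],0,1],[[0,0.4,0],0,1]]'
python3 -m inch '[[[0,0.2,0],0,1],[[0,0,0],0,1],[[0,0,0],0,1],[[0,0,0],0,1],[[0,0,0],0,1],[[0,0,0],0,1],[[0,0,0],0,1],[[0,0,0],0,1],[[0,0,0],0,1],[[0,0,0],0,1]]'
python3 -c "
from h import *
go(617.2,-88.2,126,1.627)"
```

```text
t: 22.35
eef_pos: [595.2, -67.8, 250.9]
tcp_rot: [-3.141, -0.0, 1.627]
ft_force: [-0.2, -0.0, -2.6]
opening: 0.406
grip_force: 30.0
t: 23.6
eef_pos: [606.2, -66.5, 251.2]
tcp_rot: [3.142, 0.0, 1.628]
ft_force: [-0.4, -0.4, -3.3]
opening: 0.404
grip_force: 30.0
from [606.2 -66.5 251.2] 1.628 | tool shift units x -0.372 y 0.163 z 2.087 | turn units 0.01 | dist 24
```

```bash
python3 -m inch '[[[-0.37,0.16,0],0,1],[[0,0,0],0,1],[[0,0,0.4],0,1],[[0,0,0.4],0,1],[[0,0,0.4],0,1],[[0,0,0.3],0,1],[[0,0,0.2],0,1],[[0,0,0],0,1],[[0,0,0],0,1],[[0,0,0],0,1]]'
python3 -c "
from h import *
go(617.2,-88.2,126,1.627);print(env.state()['ft_force'])"
```

```text
t: 24.85
eef_pos: [617.3, -88.2, 150.0]
tcp_rot: [3.14, 0.0, 1.628]
ft_force: [-0.3, 0.3, -3.1]
opening: 0.403
grip_force: 30.0
from [617.3 -88.2 150. ] 1.628 | tool shift units x 0.000 y -0.002 z 0.400 | turn units 0.01 | dist 0
[-0.2653688   0.34160794 -3.1334393 ]
```

```bash
python3 -m inch '[[[0,0,0.1],0,1],[[0,0,0.1],0,1],[[0,0,0.05],0,1],[[0,0,0.05],0,1],[[0,0,0.05],0,1],[[0,0,0.04],0,1],[[0,0,0],0,1],[[0,0,0],0,1],[[0,0,0],0,1],[[0,0,0],0,1]]'
```

```text
t: 26.1
eef_pos: [617.1, -88.1, 125.9]
tcp_rot: [3.141, 0.0, 1.628]
ft_force: [-0.8, -0.5, -2.8]
opening: 0.403
grip_force: 30.0
```

```bash
python3 -m inch '[[[0,0,0.03],0,1],[[0,0,0],0,1],[[0,0,0],0,-1],[[0,0,0],0,-1],[[0,0,0],0,-1],[[0,0,0],0,-1],[[0,0,0],0,-1],[[0,0,-0.4],0,-1],[[0,0,-0.6],0,-1],[[0,0,-0.6],0,-1]]'
python3 -m inch '[[[-0.2,0,-0.6],0,-1],[[-0.4,0,-0.6],0,-1],[[-0.4,0,-0.2],0,-1],[[-0.2,0,0],0,-1],[[0,0,0],0,-1],[[0,0,0],0,-1],[[0,0,0],0,-1],[[0,0,0],0,-1],[[0,0,0],0,-1],[[0,0,0],0,-1]]'
python3 - <<'E'
from h import *
p=shot("wrist")
for d in eyes.cut_out("water_filter",p)[:2]:
  for z in (18,24): print(np.round(d["centre"]),d["score"],fit(p,"water_filter",d["mask"],617,-88,z,yaws=[.055]))
go(474,310,315,1.443)
E
```

```text
t: 27.35
eef_pos: [616.9, -88.1, 221.0]
tcp_rot: [-3.141, -0.0, 1.628]
ft_force: [0.1, -0.6, -0.0]
opening: 0.998
grip_force: 0.0
t: 28.6
eef_pos: [621.2, -159.9, 304.1]
tcp_rot: [3.141, 0.0, 1.628]
ft_force: [-0.2, 0.2, -0.5]
opening: 0.998
grip_force: 0.0
[141. 323.] 0.71 (np.float64(617.1), np.float64(-87.9), np.float64(0.057), 'IoU', np.float64(0.951))
[141. 323.] 0.71 (np.float64(616.8), np.float64(-87.9), np.float64(0.054), 'IoU', np.float64(0.921))
from [ 621.1 -160.   304.1] 1.628 | tool shift units x 7.456 y -3.431 z -0.182 | turn units 2.12 | dist 492
```

```bash
python3 -m inch '[[[0.6,-0.2,0],0,-1],[[0.9,-0.2,0],0,-1],[[0.9,-0.2,0],0,-1],[[0.9,-0.2,0],0,-1],[[0.9,-0.2,0],0,-1],[[0.9,-0.2,0],0,-1],[[0.9,-0.2,0],0,-1],[[0.9,-0.2,0],0,-1],[[0.7,-0.2,0],0,-1],[[0.3,-0.2,0],0,-1]]'
python3 -m inch '[[[0,0,0],1,-1],[[0,0,0],1,-1],[[0,0,0],0.12,-1],[[0,0,0],0,-1],[[0,0,0],0,-1],[[0,0,0],0,-1],[[0,0,0],0,-1],[[0,0,0],0,-1],[[0,0,0],0,-1],[[0,0,0],0,-1]]'
python3 - <<'E'
from h import *
p=shot("wrist")
for d in eyes.cut_out("fine_filter",p)[:2]: print(np.round(d["centre"]),d["score"],fit(p,"fine_filter",d["mask"],*ray(p,d["centre"],70)[:2]))
print(env.state()["eef_pos"],env.state()["tcp_rot"])
E
```

```text
t: 29.95
eef_pos: [473.4, 308.4, 303.9]
tcp_rot: [3.142, -0.0, 1.63]
ft_force: [0.4, -0.4, 0.6]
opening: 1.004
grip_force: 0.0
t: 31.2
eef_pos: [474.3, 306.4, 304.0]
tcp_rot: [3.142, 0.0, 1.443]
ft_force: [0.1, 0.1, 0.1]
opening: 1.002
grip_force: 0.0
[187. 321.] 0.89 (np.float64(475.0), np.float64(331.9), np.float64(3.013), 'IoU', np.float64(0.926))
[474.25279417 306.37480624 303.99375826] [3.14152866e+00 6.58140470e-05 1.44300766e+00]
```

```bash
python3 -c "
from h import *
go(475,331.9,107,1.442)"; 
```

```text
from [474.3 306.4 304. ] 1.443 | tool shift units x 0.423 y -0.042 z 3.283 | turn units 0.01 | dist 26
```

```bash
python3 -m inch '[[[0.42,-0.04,0],0,-1],[[0,0,0.4],0,-1],[[0,0,0.4],0,-1],[[0,0,0.4],0,-1],[[0,0,0.4],0,-1],[[0,0,0.4],0,-1],[[0,0,0.4],0,-1],[[0,0,0.4],0,-1],[[0,0,0.3],0,-1],[[0,0,0.18],0,-1]]'
python3 -m inch '[[[0,0,0],0,-1],[[0,0,0],0,1],[[0,0,0],0,1],[[0,0,0],0,1],[[0,0,0],0,1],[[0,0,0],0,1],[[0,0,0],0,1],[[0,0,-0.1],0,1],[[0,0,-0.4],0,1],[[0,0,-0.5],0,1]]'
python3 -c "
from h import *
go(607.6,79.6,260,1.627)"
```

```text
t: 32.55
eef_pos: [475.0, 331.6, 106.4]
tcp_rot: [-3.141, 0.001, 1.443]
ft_force: [-0.4, -0.5, -0.4]
opening: 0.998
grip_force: 0.0
t: 33.8
eef_pos: [474.7, 331.4, 167.4]
tcp_rot: [-3.14, 0.001, 1.443]
ft_force: [0.1, -1.0, -3.9]
opening: 0.397
grip_force: 30.0
from [474.7 331.4 167.4] 1.443 | tool shift units x -4.315 y 1.976 z -1.543 | turn units -2.11 | dist 285
```

```bash
python3 -m inch '[[[0,0,-0.5],-1,1],[[0,0,-0.5],-1,1],[[-0.4,0,-0.54],-0.11,1],[[-0.7,0,0],0,1],[[-0.8,0,0],0,1],[[-0.8,0,0],0,1],[[-0.8,0,0],0,1],[[-0.6,0.1,0],0,1],[[-0.22,0.3,0],0,1],[[0,0.4,0],0,1]]'
python3 -m inch '[[[0,0.4,0],0,1],[[0,0.4,0],0,1],[[0,0.3,0],0,1],[[0,0.08,0],0,1],[[0,0,0],0,1],[[0,0,0],0,1],[[0,0,0],0,1],[[0,0,0],0,1],[[0,0,0],0,1],[[0,0,0],0,1]]'
python3 -c "
from h import *
go(607.6,79.6,125,1.627)"
```

```text
t: 35.05
eef_pos: [538.3, 74.9, 259.9]
tcp_rot: [3.141, -0.0, 1.626]
ft_force: [0.6, 0.3, -2.7]
opening: 0.396
grip_force: 30.0
t: 36.3
eef_pos: [608.0, 79.6, 259.7]
tcp_rot: [3.142, 0.0, 1.627]
ft_force: [-0.8, 0.1, -3.3]
opening: 0.397
grip_force: 30.0
from [608.   79.6 259.7] 1.627 | tool shift units x 0.001 y -0.007 z 2.244 | turn units 0.00 | dist 0
```

```bash
python3 -m inch '[[[0,0,0.4],0,1],[[0,0,0.4],0,1],[[0,0,0.4],0,1],[[0,0,0.3],0,1],[[0,0,0.2],0,1],[[0,0,0.1],0,1],[[0,0,0],0,1],[[0,0,0],0,1],[[0,0,0],0,1],[[0,0,0],0,1]]'
python3 -m inch '[[[0,0,0.1],0,1],[[0,0,0.1],0,1],[[0,0,0.1],0,1],[[0,0,0.05],0,1],[[0,0,0.05],0,1],[[0,0,0.04],0,1],[[0,0,0.03],0,1],[[0,0,0],0,1],[[0,0,0],0,1],[[0,0,0],0,1]]'
```

```text
t: 37.55
eef_pos: [608.2, 79.5, 151.9]
tcp_rot: [3.141, 0.0, 1.627]
ft_force: [-0.6, -0.8, -2.6]
opening: 0.401
grip_force: 30.0
t: 38.8
eef_pos: [608.3, 79.5, 125.8]
tcp_rot: [3.14, 0.0, 1.627]
ft_force: [-5.5, -0.4, 19.1]
opening: 0.399
grip_force: 30.0
```

```bash
python3 -m inch '[[[0,0,-0.02],0,1],[[0,0,0],0,-1],[[0,0,0],0,-1],[[0,0,0],0,-1],[[0,0,0],0,-1],[[0,0,0],0,-1],[[0,0,-0.4],0,-1],[[0,0,-0.6],0,-1],[[-0.2,0,-0.6],0,-1],[[-0.6,-0.4,-0.6],0,-1]]'
python3 -m inch '[[[-0.6,-0.6,-0.4],0,-1],[[-0.2,-0.6,0],0,-1],[[0,-0.5,0],0,-1],[[0,-0.2,0],0,-1],[[0,0,0],0,-1],[[0,0,0],0,-1],[[0,0,0],0,-1],[[0,0,0],0,-1],[[0,0,0],0,-1],[[0,0,0],0,-1]]'
python3 - <<'E'
from h import *
p=shot("wrist","w8.png")
for d in eyes.cut_out("fine_filter",p)[:2]:
  for z in (18,24): print(np.round(d["centre"]),d["score"],fit(p,"fine_filter",d["mask"],607,79,z,yaws=[.055]))
for d in eyes.cut_out("clip_1",p)[:4]: print("clip",np.round(d["centre"]),round(d["score"],2),d["mask"].sum(),fit(p,"clip_1",d["mask"],*ray(p,d["centre"],20)[:2]))
print(env.state()["eef_pos"])
E
```

```text
t: 40.05
eef_pos: [587.2, 30.6, 257.5]
tcp_rot: [3.141, 0.0, 1.629]
ft_force: [0.1, -0.6, 1.2]
opening: 1.001
grip_force: 0.0
t: 41.3
eef_pos: [475.7, -24.0, 280.6]
tcp_rot: [-3.142, 0.0, 1.627]
ft_force: [0.5, 0.2, -0.1]
opening: 1.002
grip_force: 0.0
[114. 467.] 0.68 (np.float64(606.8), np.float64(79.6), np.float64(0.058), 'IoU', np.float64(0.893))
[114. 467.] 0.68 (np.float64(604.6), np.float64(79.2), np.float64(0.065), 'IoU', np.float64(0.861))
clip [186. 287.] 0.71 728 (np.float64(427.6), np.float64(-10.6), np.float64(2.804), 'IoU', np.float64(0.932))
[475.69327192 -24.05961417 280.63062247]
```

View pics/w8.png

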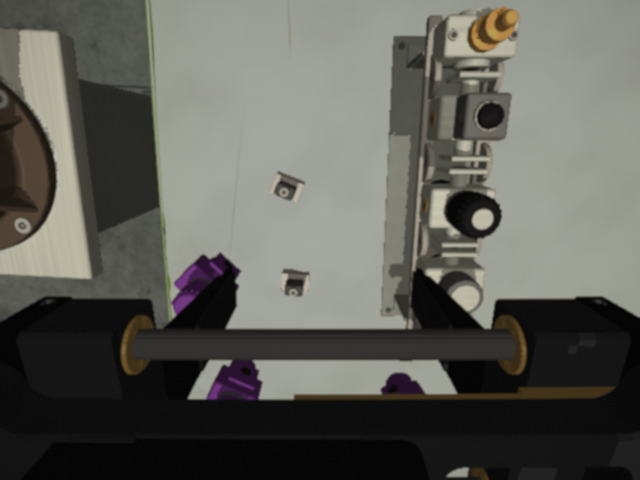

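All three modules are seated. The clips are at px (287,187) and (295,283). I'll look closer at the first one for its yaw.

```bash
python3 -m inch '[[[-0.3,-0.4,0.4],0,-1],[[-0.3,-0.4,0.4],0,-1],[[0,0,0.4],0,-1],[[0,0,0.2],0,-1],[[0,0,0],0,-1],[[0,0,0],0,-1],[[0,0,0],0,-1],[[0,0,0],0,-1],[[0,0,0],0,-1],[[0,0,0],0,-1]]'
python3 - <<'E'
from h import *
p=shot("wrist")
for d in eyes.cut_out("clip_1",p)[:3]:
  X=ray(p,d["centre"],20); print("clip",np.round(d["centre"]),round(d["score"],2),d["mask"].sum())
  for w in (2.8,2.8-1.57): print(fit(p,"clip_1",d["mask"],X[0],X[1],yaws=[w]))
d=eyes.cut_out("clip_1",p)[0];r,c=map(int,d["centre"]);a=p["pixels"][max(r-40,0):r+40,c-40:c+40,::-1];cv2.imwrite("pics/w9.png",cv2.resize(a,(480,480),interpolation=cv2.INTER_CUBIC))
print(env.state()["eef_pos"])
E
```

```text
t: 42.7
eef_pos: [429.8, -62.7, 196.7]
tcp_rot: [3.141, 0.0, 1.627]
ft_force: [-0.5, -0.3, -0.2]
opening: 1.003
grip_force: 0.0
clip [162. 325.] 0.98 1195
(np.float64(427.2), np.float64(-10.1), np.float64(2.789), 'IoU', np.float64(0.952))
(np.float64(427.5), np.float64(-9.3), np.float64(1.487), 'IoU', np.float64(0.733))
clip [283. 332.] 0.93 1093
(np.float64(442.3), np.float64(-140.7), np.float64(3.12), 'IoU', np.float64(0.909))
(np.float64(443.8), np.float64(-142.5), np.float64(1.423), 'IoU', np.float64(0.749))
clip [270. 543.] 0.63 5930
(np.float64(699.6), np.float64(-116.1), np.float64(0.521), 'IoU', np.float64(0.286))
(np.float64(704.0), np.float64(-114.8), np.float64(1.684), 'IoU', np.float64(0.286))
[429.78384352 -62.72600952 196.61953593]
```

View pics/w9.png

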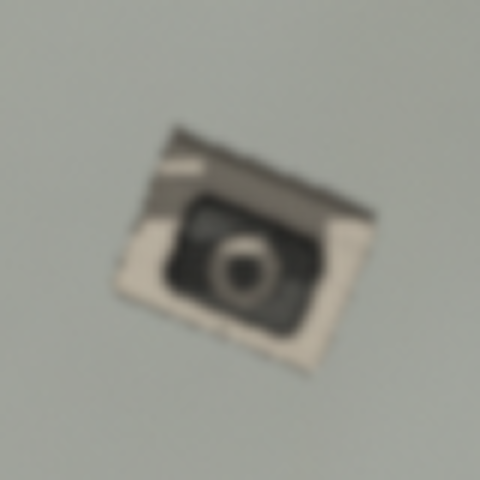

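```bash
python3 -c "
from h import *
go(427.2,-10.1,20.5,1.218)"; 
```

```text
from [429.8 -62.7 196.6] 1.627 | tool shift units x 0.808 y -0.343 z 2.935 | turn units 4.69 | dist 53
```

```bash
python3 -m inch '[[[0,0,0.3],1,-1],[[0,0,0.3],1,-1],[[0,0,0.3],1,-1],[[0,0,0.3],1,-1],[[0,0,0],0.69,-1],[[0.4,-0.17,0],0,-1],[[0.41,-0.17,0],0,-1],[[0,0,0.3],0,-1],[[0,0,0.3],0,-1],[[0,0,0.3],0,-1]]'
python3 -m inch '[[[0,0,0.3],0,-1],[[0,0,0.3],0,-1],[[0,0,0.2],0,-1],[[0,0,0],0,-1],[[0,0,0],0,-1],[[0,0,0],0,-1],[[0,0,0],0,-1],[[0,0,0],0,-1],[[0,0,0],0,-1],[[0,0,0],0,-1]]'
python3 -c "
from h import *
go(427.2,-10.1,20.5,1.218)"
```

```text
t: 44.1
eef_pos: [427.6, -10.0, 70.1]
tcp_rot: [3.141, -0.0, 1.218]
ft_force: [-0.1, 0.4, -0.2]
opening: 1.001
grip_force: 0.0
t: 45.35
eef_pos: [427.5, -10.1, 22.6]
tcp_rot: [3.141, 0.0, 1.218]
ft_force: [-0.1, -0.4, 0.2]
opening: 0.994
grip_force: 0.0
from [427.5 -10.1  22.6] 1.218 | tool shift units x -0.002 y -0.004 z 0.035 | turn units -0.00 | dist 0
```

```bash
python3 -m inch '[[[0,0,0.03],0,-1],[[0,0,0],0,1],[[0,0,0],0,1],[[0,0,0],0,1],[[0,0,0],0,1],[[0,0,0],0,1],[[0,0,0],0,1],[[0,0,0],0,1],[[0,0,-0.1],0,1],[[0,0,-0.5],0,1]]'
python3 -c "
from h import *
go(609.5,37.5,230,1.627)"
```

```text
t: 46.6
eef_pos: [426.8, -10.0, 56.6]
tcp_rot: [-3.139, 0.001, 1.218]
ft_force: [0.3, -0.2, 0.1]
opening: 0.251
grip_force: 29.9
from [426.8 -10.   56.6] 1.218 | tool shift units x 0.619 y 3.085 z -2.891 | turn units -4.69 | dist 189
```

```bash
python3 -m inch '[[[0,0,-0.5],-1,1],[[0,0,-0.6],-1,1],[[0,0,-0.6],-1,1],[[0,0,-0.6],-1,1],[[0,0,-0.6],-0.69,1],[[0.2,0.4,0],0,1],[[0.2,0.7,0],0,1],[[0.2,0.7,0],0,1],[[0.02,0.7,0],0,1],[[0,0.4,0],0,1]]'
python3 -m inch '[[[0,0.18,0],0,1],[[0,0,0],0,1],[[0,0,0],0,1],[[0,0,0],0,1],[[0,0,0],0,1],[[0,0,0],0,1],[[0,0,0],0,1],[[0,0,0],0,1],[[0,0,0],0,1],[[0,0,0],0,1]]'
python3 - <<'E'
from h import *
go(609.5,37.5,131.5,1.627)
E
```

```text
t: 47.85
eef_pos: [600.3, 37.3, 230.7]
tcp_rot: [-3.141, 0.0, 1.628]
ft_force: [-0.4, -0.4, -1.5]
opening: 0.251
grip_force: 29.9
t: 49.1
eef_pos: [609.9, 37.5, 230.8]
tcp_rot: [-3.142, 0.0, 1.627]
ft_force: [-0.5, 0.8, -0.8]
opening: 0.251
grip_force: 29.9
from [609.9  37.5 230.8] 1.627 | tool shift units x 0.001 y -0.006 z 1.655 | turn units 0.00 | dist 0
```

```bash
python3 -m inch '[[[0,0,0.4],0,1],[[0,0,0.4],0,1],[[0,0,0.3],0,1],[[0,0,0.1],0,1],[[0,0,0.1],0,1],[[0,0,0.1],0,1],[[0,0,0.1],0,1],[[0,0,0.1],0,1],[[0,0,0],0,1],[[0,0,0],0,1]]'
python3 -m inch '[[[0,0,0.03],0,1],[[0,0,0.02],0,1],[[0,0,0],0,1],[[0,0,0],0,1],[[0,0,0],0,1],[[0,0,0],0,1],[[0,0,0],0,1],[[0,0,0],0,1],[[0,0,0],0,1],[[0,0,0],0,1]]'
```

```text
t: 50.35
eef_pos: [609.8, 37.5, 134.7]
tcp_rot: [-3.141, 0.0, 1.627]
ft_force: [0.3, 0.2, -0.1]
opening: 0.249
grip_force: 30.0
t: 51.6
eef_pos: [610.0, 37.5, 134.3]
tcp_rot: [3.14, 0.0, 1.627]
ft_force: [-7.3, -0.7, 22.2]
opening: 0.248
grip_force: 30.0
```

```bash
python3 -m inch '[[[0,0,0.04],0,1],[[0,0,0.03],0,1],[[0,0,0],0,1],[[0,0,0],0,1],[[0,0,0],0,1],[[0,0,0],0,1],[[0,0,0],0,1],[[0,0,0],0,1],[[0,0,0],0,1],[[0,0,0],0,1]]'
```

```text
t: 52.85
eef_pos: [610.2, 37.4, 132.5]
tcp_rot: [3.138, 0.001, 1.627]
ft_force: [-15.7, -1.4, 45.3]
opening: 0.249
grip_force: 30.1
```

```bash
python3 -m inch '[[[0,0,-0.05],0,1],[[0,0,0],0,-1],[[0,0,0],0,-1],[[0,0,0],0,-1],[[0,0,0],0,-1],[[0,0,0],0,-1],[[0,0,-0.4],0,-1],[[0,0,-0.6],0,-1],[[-0.4,0,-0.5],0,-1],[[-0.6,0,-0.2],0,-1]]'
python3 -m inch '[[[-0.6,0,0],0,-1],[[-0.2,0,0],0,-1],[[0,0,0],0,-1],[[0,0,0],0,-1],[[0,0,0],0,-1],[[0,0,0],0,-1],[[0,0,0],0,-1],[[0,0,0],0,-1],[[0,0,0],0,-1],[[0,0,0],0,-1]]'
python3 - <<'E'
from h import *
p=shot("wrist","w10.png")
for d in eyes.cut_out("clip_1",p)[:3]:
  X=ray(p,d["centre"],130); print("clip",np.round(d["centre"]),round(d["score"],2),d["mask"].sum(),X.round(1))
  if abs(X[0]-610)<30 and abs(X[1]-37)<30:
    for z in (108,111,114,118,122): print(z,fit(p,"clip_1",d["mask"],610,37.5,z,yaws=[.06]))
    r,c=map(int,d["centre"]);a=p["pixels"][max(r-60,0):r+60,c-60:c+60,::-1];cv2.imwrite("pics/w10.png",cv2.resize(a,None,fx=5,fy=5,interpolation=cv2.INTER_CUBIC))
print(env.state()["eef_pos"])
E
```

```text
t: 54.1
eef_pos: [613.7, -22.5, 234.6]
tcp_rot: [3.139, 0.001, 1.629]
ft_force: [0.3, -0.9, -0.4]
opening: 0.993
grip_force: 0.0
t: 55.35
eef_pos: [615.9, -70.4, 232.6]
tcp_rot: [-3.142, 0.0, 1.627]
ft_force: [0.4, -0.3, -0.1]
opening: 1.001
grip_force: 0.0
clip [258. 173.] 0.75 944 [488.8 -96.7 130. ]
clip [ 97. 325.] 0.64 2255 [610.3  37.4 130. ]
108 (np.float64(609.6), np.float64(38.3), np.float64(0.058), 'IoU', np.float64(0.965))
111 (np.float64(609.6), np.float64(37.9), np.float64(0.051), 'IoU', np.float64(0.962))
114 (np.float64(609.6), np.float64(37.7), np.float64(0.054), 'IoU', np.float64(0.958))
118 (np.float64(609.8), np.float64(37.4), np.float64(0.042), 'IoU', np.float64(0.938))
122 (np.float64(609.8), np.float64(36.6), np.float64(0.058), 'IoU', np.float64(0.916))
[615.9336085  -70.35837817 232.60822518]
```

View pics/w10.png

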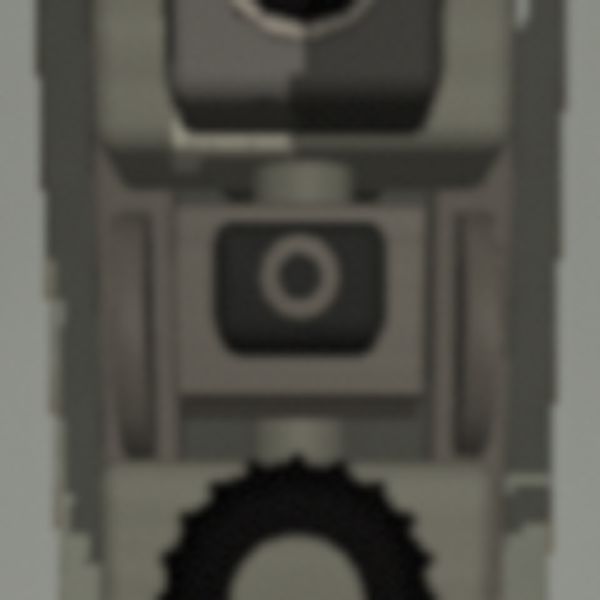

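The crop shows the clip straddling the +42 joint, boss up and square. Now clip B.

```bash
python3 -m inch '[[[-0.4,-0.6,0],0,-1],[[-0.5,-0.8,0],0,-1],[[-0.5,-0.8,0],0,-1],[[-0.3,-0.7,0.2],0,-1],[[-0.1,-0.2,0.3],0,-1],[[0,0,0],0,-1],[[0,0,0],0,-1],[[0,0,0],0,-1],[[0,0,0],0,-1],[[0,0,0],0,-1]]'
python3 - <<'E'
from h import *
p=shot("wrist")
for d in eyes.cut_out("clip_1",p)[:3]:
  X=ray(p,d["centre"],20)
  if abs(X[0]-442)<30 and abs(X[1]+141)<30:
    for w in (3.0,3.2): v=fit(p,"clip_1",d["mask"],X[0],X[1],yaws=[w]); print(d["score"],v)
    go(v[0],v[1],21,v[2]-1.5708)
E
```

```text
t: 56.7
eef_pos: [436.5, -188.5, 202.7]
tcp_rot: [3.141, 0.0, 1.628]
ft_force: [0.9, 0.6, 0.1]
opening: 0.998
grip_force: 0.0
0.84 (np.float64(442.6), np.float64(-140.3), np.float64(3.103), 'IoU', np.float64(0.92))
0.84 (np.float64(442.6), np.float64(-140.0), np.float64(3.112), 'IoU', np.float64(0.921))
from [ 436.4 -188.6  202.7] 1.627 | tool shift units x 0.812 y 0.079 z 3.028 | turn units 0.99 | dist 49
```

```bash
python3 - <<'E'
from h import *
p=shot("wrist")
for d in eyes.cut_out("regulator",p)[:6]:
  X=ray(p,d["centre"],60)
  if d["mask"].sum()>500 and X[0]<420: print(np.round(d["centre"]),round(d["score"],2),fit(p,"regulator",d["mask"],X[0],X[1]))
E
```

```text
[309. 259.] 0.95 (np.float64(369.8), np.float64(-290.5), np.float64(2.81), 'IoU', np.float64(0.513))
[157. 213.] 0.78 (np.float64(335.2), np.float64(-131.8), np.float64(2.39), 'IoU', np.float64(0.943))
[389. 269.] 0.77 (np.float64(378.5), np.float64(-413.2), np.float64(3.073), 'IoU', np.float64(0.42))
```

The full gripper width (±90 mm along x) would touch the purple regulator's knob at x≈355. So I'll first grasp the clip across its y, move it 60 mm further out, then regrasp.

```bash
python3 -m inch '[[[0,0,0],1,-1],[[0,0,0],1,-1],[[0,0,0],1,-1],[[0,0,0],1,-1],[[0,0,0],1,-1],[[0,0,0],1,-1],[[0,0,0],1,-1],[[0,0,0],1,-1],[[0,0,0],1,-1],[[0,0,0],1,-1]]'
python3 -m inch '[[[0,0,0],1,-1],[[0,0,0],1,-1],[[0,0,0],1,-1],[[0,0,0],1,-1],[[0,0,0],1,-1],[[0,0,0],1,-1],[[0,0,0],1,-1],[[0,0,0],1,-1],[[0,0,0],1,-1],[[0,0,0],0,-1]]'
python3 -c "
from h import *
go(442.6,-140.2,21,-0.034); print(env.state()['joints'])"
```

```text
t: 58.15
eef_pos: [436.3, -188.7, 202.6]
tcp_rot: [3.142, 0.0, 0.752]
ft_force: [-0.8, 0.8, -0.8]
opening: 1.002
grip_force: 0.0
t: 59.4
eef_pos: [436.3, -188.7, 202.6]
tcp_rot: [3.141, -0.0, -0.03]
ft_force: [0.1, -0.7, 0.2]
opening: 0.998
grip_force: 0.0
from [ 436.3 -188.7  202.6] -0.03 | tool shift units x 0.077 y -0.811 z 3.027 | turn units 0.04 | dist 49
[-5.47127754e-01  2.94441927e-01  1.92864949e+00 -9.95425437e-05
  9.18391844e-01  1.05408666e+00]
```

```bash
python3 -m inch '[[[0.08,-0.4,0],0.04,-1],[[0,-0.41,0],0,-1],[[0,0,0.4],0,-1],[[0,0,0.4],0,-1],[[0,0,0.4],0,-1],[[0,0,0.4],0,-1],[[0,0,0.4],0,-1],[[0,0,0.4],0,-1],[[0,0,0.3],0,-1],[[0,0,0.2],0,-1]]'
python3 -c "
from h import *
go(442.6,-140.2,21,-0.034)"
```

```text
t: 60.65
eef_pos: [442.6, -140.2, 27.9]
tcp_rot: [-3.141, 0.0, -0.033]
ft_force: [0.2, -0.3, 0.5]
opening: 1.001
grip_force: 0.0
from [ 442.6 -140.2   27.9] -0.033 | tool shift units x -0.001 y -0.000 z 0.115 | turn units 0.01 | dist 0
```

```bash
python3 -m inch '[[[0,0,0.115],0,-1],[[0,0,0],0,1],[[0,0,0],0,1],[[0,0,0],0,1],[[0,0,0],0,1],[[0,0,0],0,1],[[0,0,0],0,1],[[0,0,0],0,1],[[0,0,-0.2],0,1],[[0,0,0],0,1]]'
python3 -m inch '[[[0.2,-0.4,0],0,1],[[0.2,-0.4,0],0,1],[[0.07,-0.12,0],0,1],[[0,0,0],0,1],[[0,0,0.1],0,1],[[0,0,0.1],0,1],[[0,0,0],0,1],[[0,0,0],0,1],[[0,0,0],0,1],[[0,0,0],0,-1]]'
python3 -m inch '[[[0,0,0],0,-1],[[0,0,0],0,-1],[[0,0,0],0,-1],[[0,0,0],0,-1],[[0,0,-0.3],0,-1],[[0,0,-0.4],-1,-1],[[0,0,-0.4],-1,-1],[[0,0,-0.4],-1,-1],[[0,0,-0.4],-1,-1],[[0,0,-0.4],-1,-1]]'
```

```text
t: 61.9
eef_pos: [443.2, -140.4, 34.9]
tcp_rot: [3.141, -0.002, -0.034]
ft_force: [-1.6, 1.2, 14.2]
opening: 0.165
grip_force: 30.0
t: 63.15
eef_pos: [473.9, -86.8, 23.0]
tcp_rot: [3.14, -0.004, -0.035]
ft_force: [-1.1, 0.2, -0.2]
opening: 0.222
grip_force: 0.0
t: 64.4
eef_pos: [472.6, -85.9, 160.5]
tcp_rot: [-3.142, 0.0, 0.405]
ft_force: [-0.6, -0.4, 0.3]
opening: 1.003
grip_force: 0.0
```

```bash
python3 -m inch '[[[0,0,-0.2],-1,-1],[[0,0,-0.2],-1,-1],[[0,0,-0.2],-1,-1],[[0,0,0],-1,-1],[[0,0,0],-1,-1],[[0,0,0],-1,-1],[[0,0,0],-1,-1],[[0,0,0],-1,-1],[[0,0,0],-1,-1],[[0,0,0],-1,-1]]'
python3 -m inch '[[[0,0,0],-1,-1],[[0,0,0],-1,-1],[[0,0,0],-0.97,-1],[[-0.4,0,0],0,-1],[[-0.4,0,0],0,-1],[[0,0,0],0,-1],[[0,0,0],0,-1],[[0,0,0],0,-1],[[0,0,0],0,-1],[[0,0,0],0,-1]]'
python3 - <<'E'
from h import *
p=shot("wrist")
for d in eyes.cut_out("clip_1",p)[:3]:
  X=ray(p,d["centre"],20)
  if abs(X[0]-472)<40 and abs(X[1]+86)<40:
    for w in (3.0,3.2): v=fit(p,"clip_1",d["mask"],X[0],X[1],yaws=[w]); print(d["score"],v)
    go(v[0],v[1],21,v[2]-1.5708)
E
```

```text
t: 65.65
eef_pos: [472.6, -85.9, 195.6]
tcp_rot: [-3.141, 0.0, 1.278]
ft_force: [0.8, -1.1, 0.2]
opening: 0.999
grip_force: 0.0
t: 66.9
eef_pos: [471.1, -133.7, 195.8]
tcp_rot: [3.141, 0.0, 1.534]
ft_force: [-0.4, -0.5, 0.4]
opening: 1.003
grip_force: 0.0
0.59 (np.float64(472.1), np.float64(-88.2), np.float64(3.067), 'IoU', np.float64(0.907))
0.59 (np.float64(472.1), np.float64(-89.2), np.float64(3.112), 'IoU', np.float64(0.906))
from [ 471.  -133.8  195.8] 1.534 | tool shift units x 0.744 y -0.004 z 2.913 | turn units -0.08 | dist 45
```

```bash
python3 -m inch '[[[0.4,0,0],0,-1],[[0.39,0,0],0,-1],[[0,0,0.4],0,-1],[[0,0,0.4],0,-1],[[0,0,0.4],0,-1],[[0,0,0.4],0,-1],[[0,0,0.4],0,-1],[[0,0,0.4],0,-1],[[0,0,0.3],0,-1],[[0,0,0.1],0,-1]]'
python3 -m inch '[[[0,0,0.1],0,-1],[[0,0,0],0,-1],[[0,0,0],0,1],[[0,0,0],0,1],[[0,0,0],0,1],[[0,0,0],0,1],[[0,0,0],0,1],[[0,0,0],0,1],[[0,0,0],0,1],[[0,0,-0.1],0,1]]'
```

```text
t: 68.25
eef_pos: [472.5, -86.5, 26.9]
tcp_rot: [-3.14, -0.0, 1.534]
ft_force: [0.3, 0.3, 0.3]
opening: 0.999
grip_force: 0.0
t: 69.5
eef_pos: [472.5, -86.6, 27.7]
tcp_rot: [-3.141, -0.0, 1.534]
ft_force: [0.2, -0.5, -0.5]
opening: 0.251
grip_force: 30.0
```

```bash
python3 -m inch '[[[0,0,-0.4],-0.5,1],[[0,0,-0.6],-0.57,1],[[0,0,-0.6],0,1],[[0,0,-0.6],0,1],[[0,0,-0.6],0,1],[[0,0,-0.6],0,1],[[0,0,0],0,1],[[0.3,0.4,0],0,1],[[0.2,0.6,0],0,1],[[0,0.6,0],0,1]]'
python3 -m inch '[[[0,0.4,0],0,1],[[0,0.2,0],0,1],[[0,0,0],0,1],[[0,0,0],0,1],[[0,0,0],0,1],[[0,0,0],0,1],[[0,0,0],0,1],[[0,0,0],0,1],[[0,0,0],0,1],[[0,0,0],0,1]]'
python3 -c "
from h import *
go(614.6,-46.4,131.5,1.627)"
```

```text
t: 70.75
eef_pos: [567.4, -50.3, 230.9]
tcp_rot: [-3.14, -0.0, 1.628]
ft_force: [-0.7, -0.3, -0.6]
opening: 0.248
grip_force: 30.0
t: 72.0
eef_pos: [602.9, -49.2, 231.7]
tcp_rot: [3.142, 0.0, 1.627]
ft_force: [0.2, -0.2, -0.5]
opening: 0.251
grip_force: 30.0
from [602.9 -49.2 231.7] 1.627 | tool shift units x 0.036 y 0.198 z 1.670 | turn units 0.00 | dist 12
```

```bash
python3 -m inch '[[[0.036,0.2,0],0,1],[[0,0,0],0,1],[[0,0,0.4],0,1],[[0,0,0.4],0,1],[[0,0,0.3],0,1],[[0,0,0.1],0,1],[[0,0,0.1],0,1],[[0,0,0.1],0,1],[[0,0,0.1],0,1],[[0,0,0],0,1]]'
python3 -m inch '[[[0,0,0.05],0,1],[[0,0,0.05],0,1],[[0,0,0.05],0,1],[[0,0,0.03],0,1],[[0,0,0.03],0,1],[[0,0,0],0,1],[[0,0,0],0,1],[[0,0,0],0,1],[[0,0,0],0,1],[[0,0,0],0,1]]'
```

```text
t: 73.25
eef_pos: [614.6, -46.4, 141.4]
tcp_rot: [-3.141, -0.0, 1.627]
ft_force: [0.3, -0.5, -0.7]
opening: 0.249
grip_force: 30.0
t: 74.5
eef_pos: [615.1, -46.7, 133.9]
tcp_rot: [3.138, 0.002, 1.627]
ft_force: [-14.7, 0.8, 43.5]
opening: 0.25
grip_force: 30.1
```

```bash
python3 -m inch '[[[0,0,-0.05],0,1],[[0,0,0],0,-1],[[0,0,0],0,-1],[[0,0,0],0,-1],[[0,0,0],0,-1],[[0,0,0],0,-1],[[0,0,-0.4],0,-1],[[0,0,-0.6],0,-1],[[-0.4,0,-0.5],0,-1],[[-0.6,0,-0.2],0,-1]]'
python3 -m inch '[[[-0.6,0,0],0,-1],[[-0.2,0,0],0,-1],[[0,0,0],0,-1],[[0,0,0],0,-1],[[0,0,0],0,-1],[[0,0,0],0,-1],[[0,0,0],0,-1],[[0,0,0],0,-1],[[0,0,0],0,-1],[[0,0,0],0,-1]]'
python3 - <<'E'
from h import *
p=shot("wrist","w11.png",(0,300,220,420),(400,600))
for d in eyes.cut_out("clip_1",p)[:3]:
  X=ray(p,d["centre"],130); print("clip",np.round(d["centre"]),round(d["score"],2),d["mask"].sum(),X.round(1))
  for z in (108,111,114,118): print(z,fit(p,"clip_1",d["mask"],X[0],X[1],z,yaws=[.06]))
for n,z,x,y in [("water_filter",18,617,-88),("regulator",46,612,-4),("fine_filter",18,607,80)]:
  for d in eyes.cut_out(n,p)[:4]:
    X=ray(p,d["centre"],z+80)
    if abs(X[0]-x)<40 and abs(X[1]-y)<50: print(n,round(d["score"],2),fit(p,n,d["mask"],x,y,z,yaws=[.06]))
E
```

```text
t: 75.75
eef_pos: [618.6, -106.4, 236.2]
tcp_rot: [3.139, 0.001, 1.629]
ft_force: [1.0, 1.0, -0.8]
opening: 0.996
grip_force: 0.0
t: 77.0
eef_pos: [620.8, -154.3, 234.1]
tcp_rot: [3.142, 0.0, 1.627]
ft_force: [-0.5, -0.6, 0.2]
opening: 1.004
grip_force: 0.0
clip [102. 323.] 0.69 2223 [614. -50. 130.]
108 (np.float64(614.4), np.float64(-47.5), np.float64(0.06), 'IoU', np.float64(0.969))
111 (np.float64(614.4), np.float64(-48.0), np.float64(0.053), 'IoU', np.float64(0.969))
114 (np.float64(614.5), np.float64(-48.1), np.float64(0.049), 'IoU', np.float64(0.962))
118 (np.float64(614.5), np.float64(-48.5), np.float64(0.055), 'IoU', np.float64(0.944))
water_filter 0.75 (np.float64(616.9), np.float64(-87.8), np.float64(0.05), 'IoU', np.float64(0.839))
regulator 0.69 (np.float64(611.3), np.float64(-4.1), np.float64(0.045), 'IoU', np.float64(0.853))
```

View pics/w11.png

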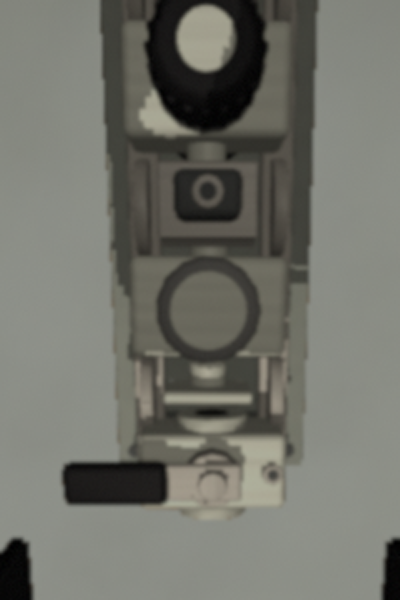

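The second clip sits square, boss up, over the joint by the water filter (crop 208,192), and all fits are within tolerance. Handing in.

```bash
python3 -c "
from cell import env
print(env.job_done())"
```

```text
the job is handed in; nothing more can be done
None
```

I handed the job in at about 77 s on the robot's clock: water filter by the shut-off, regulator in the middle, fine filter by the coupling, and a clip, boss up, over each joint. Camera fits put all five within tolerance, but the judge's verdict was not shown.

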